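# Refit the sandwich toaster's plate and shut the lid

### The arm

A 6-joint arm with a two-finger parallel gripper is mounted at the origin on a cart in front of the work surface, level with it; the furniture and walls round the work are solid. World frame = base frame: x ahead of the robot, y to its left, z up, the work surface at z = 0. Lengths are in m, angles in rad, forces in N, time in s.
With the tool pointing down it reaches from about 0.35 to 0.775 m from the base axis. Payload 7.3 kg.
Tool frame: the origin (TCP) lies at the centre of the arm's flange, where the gripper is bolted on; the fingertips stand 178 mm ahead of it and the grasp point (between the pads) lies 159 mm ahead of it (tip_extent is the distance from the TCP to the fingertips, in m); z points along the fingers, y is the line along which they close (so a half turn about z gives the same grasp; the last joint's range is limited). The gripper opens to 92 mm and grips with 3 to 60 N. Pads are 19 mm wide; open, the fingers measure 130 mm over their backs; the gripper's body (75 mm by 190 mm) begins 47 mm behind the grasp point.
Start: joints at [1.181, 0.342, 1.524, -0, 1.275, -0.146], TCP at [0.127, 0.509, 0.405] pointing down, gripper open.
Joint ranges: [-2.53, 2.53], [-0.77, 2.02], [0.04, 2.7], [-1, 4.14], [0.28, 2.66], [-3.11, 3.11]. Speed limits (rad/s): [2.57, 2.57, 3.14, 3.14, 3.14, 3.14].

### API

Orientations are given as [roll, pitch, yaw] about the fixed x, y, z axes, in that order (R = Rz(yaw) Ry(pitch) Rx(roll)).
In Python, from cell import * gives the robot as it stands.
- The arm moves only by the tool arm_command, never from a script. Its arguments are lists of equal length, an entry for each row: "xyz": the shift along the world's x, y, z in mm, a list of three; "spin": the turn about the world's z in degrees. In form: {"xyz": [[tx, ty, tz], ...], "spin": [spin, ...]}. A call has 1 to 20 rows; each row shifts and turns the commanded pose from where the row before left it; what a row does not reach is not made up. A row lasts 1/10 s, in which the tool goes at most 50 mm and 8.59 degrees, less where a joint would pass 70% of its speed; a pose out of reach is approached as far as the arm can. A call with a gripper value outside its range is refused whole. "jaw" is the opening, from -1 (shut) to 1 (fully open), set as the call begins (left out, the last holds). The fingers move at their own pace and stop on an object; "squeeze" is the grip in N (left out, the last holds). Time passes only in rows, so rows that do not move let the fingers close. It gives the time, the measured TCP pose, the force, the opening and the grip force at its end, in the units of the state.
- observe(): the state, without advancing time (a new reading comes with each control period).
- read_camera(name): name is "scene" or "top" or "wrist"; returns a dict with "img" (480x640x3 uint8, red, green, blue), "depth" (480x640 float32, m along the optical axis (not along the pixel's ray), 0 where there is no reading), "fx", "fy", "cx", "cy" (pixels), "world_from_camera" (4x4, takes a point from camera to world coordinates). Camera axes: x right, y up, looking along -z (the intrinsics and any distortion apply to the point x, -y, -z); pixel columns grow to the right and rows downward; lengths in m; the calibration is good to about 2 mm. The wrist camera is an equidistant fisheye: a pixel r from the principal point sees the ray r / f radians off the axis. A picture is of the moment at which its call begins.
- hand_in(): hands the job in; it is judged then, once.
The state is a dict: "time": time; "qpos": joint angles; "qvel": joint speeds; "joint_efforts": joint torques, N m; "tool_pos": TCP position; "tool_rot": TCP orientation; "contact_force": force on the tool from outside, world axes, zero at the start; "torque": the same for the moment, N m; "opening": finger opening in m; "grip_force": force on a finger pad.
Only numpy, scipy, OpenCV 4.12 (cv2) and the standard library are available. Lean on these libraries where they do the work, as an engineer would, in place of code of your own. Each camera call takes 0.05 s, during which the arm holds its last target. There are 200 camera calls.

### The job

The small sandwich toaster stands open and its washed lower plate lies beside it. Put the plate back in the toaster's well, ridge up and running from front to hinge, and press it down by feel until both its ends are fully home under their spring catches: it sticks part-way, how deep it goes depends on the thickness setting, and pressing with more than 35 N bends the element under it. Only when it is right down let go of it and shut the lid completely; leave the other things on the worktop standing where they are.

Things in the scene. Friction and masses are not known exactly. Their poses are not given: they have to be found in the camera images.
- toaster: small white sandwich toaster, 156 mm wide, 208 mm deep without its handle, fixed where it stands. Origin: centre of its underside on the worktop; x points from its front to its hinge, y across, z up. Its lower half is 62 mm high, with a rectangular well for the plate, 136 mm along x by 116 mm along y, open above, its mouth's edge rounded by 3 mm
- well (a point): centre of the well at its rim, 12 mm towards the front from the toaster's centre, 62 mm above the worktop; axes as the toaster's. The plate stands home on two hard rests, rest_front and rest_back (10 mm high bars across the well, 45 mm before and behind its centre). Their tops lie 16 to 30 mm below the rim, as the bread-thickness wheel happens to be set: not told
- front_catch (a point): on the rim straight above the front spring catch, a sloping steel tongue 18 mm wide in the middle of the well's front wall, which moves with the rests: its tip stands 6 mm above them and 5.5 mm into the well. A plate just let go in the well rests on both tongues, 14 mm above the rests. Pushing one end down past its catch takes about 8 N, both at once about 15 N
- back_catch (a point): the same above the back catch, at the hinge. From 5 mm above the rests an end slides more easily, but friction holds it wherever one stops; the catch snaps over the lip only in the last 1 mm. On the rests the force then rises steeply, about 12 N for each mm that a stiff arm goes on. A tilted plate jams: press its high end
- plate: the removable lower plate, dark metal, about 0.2 kg, 132 mm along x (over its end lips), 112 mm along y, lying flat, ridge up. Origin: centre of its underside; z up. Floor 6 mm thick, raised rim to 12 mm above the underside (11 mm wide at the ends, 9 mm at the sides). It fits either way round, its x along or against the toaster's x, with 2 mm clearance all round
- plate_ridge (a point): middle of the top of the plate's one straight ridge, which runs along the plate's x: 100 mm long, 12 mm wide, top 24 mm above the underside; beside it on either side is a free pocket 39 mm wide down to the floor. Grip the plate here, across the ridge, from above
- plate_end_a (a point): on the plate's underside plane, below the middle of the rim at its -x end, 55.5 mm from the plate's centre
- plate_end_b (a point): the same at its +x end
- lid (a joint): lid angle, rad: 0 shut, about 1.57 upright, at most 1.95. A stiff hinge: the lid stays where it is left and moves with about 3 N at its handle. It carries the upper plate; shut, this clears the ridge of a plate that is home by 2.5 mm or more.
- lid_hinge (a point): middle of the lid's hinge line (along the toaster's y), 106 mm behind the toaster's centre, 64 mm above the worktop
- lid_handle (a point): middle of the lid's black handle (80 mm wide, 14 mm thick, its outer end 12 mm beyond this point), 228 mm from the hinge line. The lid's shell reaches 210 mm from the hinge and is 42 mm thick, measured outward from the plane of the hinge and the lid's under edge; it is 156 mm wide.
- pepper_mill: dark wooden pepper mill, 58 mm wide, 150 mm high; a bystander, origin at its underside
- honey_jar: jar with a white cap, 69 mm wide, 99 mm high; a bystander, origin at its underside
- jam_jar: jar with a white cap, 65 mm wide, 97 mm high; a bystander, origin at its underside
- small_jar: jar with a yellow cap, 64 mm wide, 87 mm high; a bystander, origin at its underside
- egg_timer: round kitchen timer, 59 mm wide, 52 mm high; a bystander, origin at its underside
- teaspoon: steel teaspoon lying flat, 130 mm long; a bystander, origin at its underside

How it is judged:
On the way, in this order (a step that is already met when the one before it is completed fails the run):
1. the plate is home at both ends and let go of while the lid is still open (z of each of rest_front, rest_back in the frame of plate above -0.0065 m and horizontal distance between plate and well below 0.006 m and angle between the x axis of plate and the x axis of well, either way round below 0.06 rad and angle between plate's own z axis and vertical below 0.06 rad and value of joint lid above 1.2 rad and contact force between the fingers and plate below 0.3 N), for 0.2 s.
2. the lid is shut (value of joint lid below 0.03 rad), for 0.2 s.
At the end, for the whole second after the job is handed in: the plate lies home in the well (its underside within 1.5 mm of both rests, whose bars' middles then lie 5 to 6.5 mm below it, centred within 6 mm, along the well within 0.06 rad, ridge up) and at rest, and the lid is shut (under 0.03 rad) (z of each of rest_front, rest_back in the frame of plate above -0.0065 m and horizontal distance between plate and well below 0.006 m and angle between the x axis of plate and the x axis of well, either way round below 0.06 rad and angle between plate's own z axis and vertical below 0.06 rad and value of joint lid below 0.03 rad and linear speed of plate below 0.01 m/s); the robot touches nothing.
It fails at once if the plate bears on the toaster's rests, catches and walls with more than 35 N in all (contact force between plate and toaster above 35 N).
It fails at once if the lid is brought down (below 0.9 rad) over a plate that lies in the well but is not home (value of joint lid below 0.9 rad and horizontal distance between plate and well below 0.05 m and not (z of each of rest_front, rest_back in the frame of plate above -0.0065 m)).
It fails at once if a bystander is moved more than 30 mm (distance of any of pepper_mill, honey_jar, jam_jar, small_jar, egg_timer, teaspoon from where it was at the start of the episode above 0.03 m).
It also fails if it takes over 72 s, if anything falls off the work surface, if the arm or the gripper's body presses on something with over 40 N, if the wrist force passes 120 N, or if a joint passes its speed limit or range.

## Working session

There is one attempt and no reset: what is moved stays moved. The work goes in short steps, Python scripts to look and compute and a tool call to move; the robot and the scene stay as the last step left them, time stands still between calls to the robot, and variables do not carry over. Pictures are saved under pics/ and viewed, at most 10 in all, crops included, and the job is handed in when it is done.

Besides the shell and the picture viewer there is one more tool, called after "Request:" by a JSON object that holds its "name" and its "arguments". arm_command: Moves the arm, as the interface text tells. Its arguments: {"type":"object","properties":{"xyz":{"type":"array","items":{"type":"array","items":{"type":"number"}}},"spin":{"type":"array","items":{"type":"number"}},"jaw":{"type":"number"},"squeeze":{"type":"number"}},"required":["xyz","spin"]}

```bash
mkdir -p pics; ls
python3 - <<'E'
from cell import *
import cv2,numpy as np
for n in ["scene","top"]:
    r=read_camera(n); np.savez(f"{n}.npz",**r); cv2.imwrite(f"pics/{n}0.png",r["img"][:,:,::-1])
    print(n,r["fx"],r["fy"],r["cx"],r["cy"],r["world_from_camera"].round(3).tolist(),(r["depth"]>0).mean())
s=observe();print(s)
E
```

```text
pics
scene 455.61884869420675 455.61884869420675 319.4310153446118 242.5806677827789 [[-0.9, 0.315, -0.302, 0.28], [-0.437, -0.635, 0.637, 0.449], [0.009, 0.705, 0.709, 0.683], [0.0, 0.0, 0.0, 1.0]] 0.9958919270833333
top 440.4679011136653 440.4679011136653 330.4917258580823 236.09341280475283 [[-0.012, 0.997, -0.074, 0.44], [-1.0, -0.013, -0.012, -0.104], [-0.013, 0.074, 0.997, 0.992], [0.0, 0.0, 0.0, 1.0]] 0.9959830729166667
{'time': 0.1, 'qpos': array([ 1.18099416e+00,  3.42633943e-01,  1.52492024e+00,  1.26030539e-05,
        1.27540122e+00, -1.46022150e-01]), 'qvel': array([ 0.00010133, -0.00094658, -0.00158216, -0.00030156,  0.00101982,
        0.00099979]), 'joint_efforts': array([ 2.37409833e-03, -4.32008207e+01, -2.44690830e+01,  7.20658922e-02,
        5.25405875e-02, -6.58372505e-05]), 'tool_pos': array([0.12666137, 0.50936498, 0.40412465]), 'tool_rot': array([-3.14024616e+00, -2.10209287e-04,  2.89780882e+00]), 'contact_force': array([ 0.02763199, -0.99669326, -0.11557242]), 'torque': array([-0.02379997,  0.02094639,  0.01278088]), 'grip_force': 0.0, 'opening': 0.09153233131382504}
```

View pics/scene0.png

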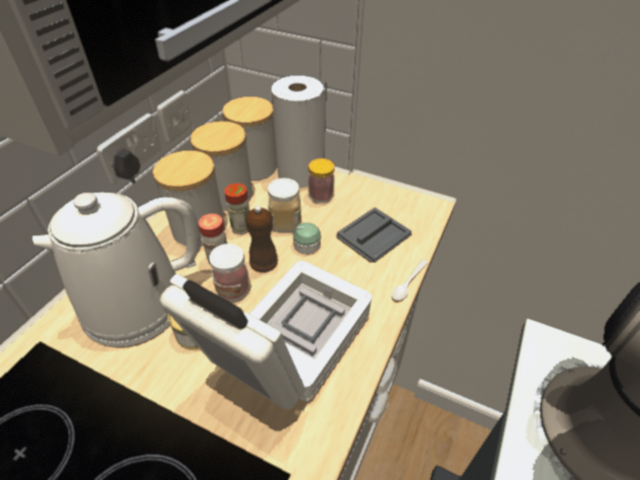

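View pics/top0.png

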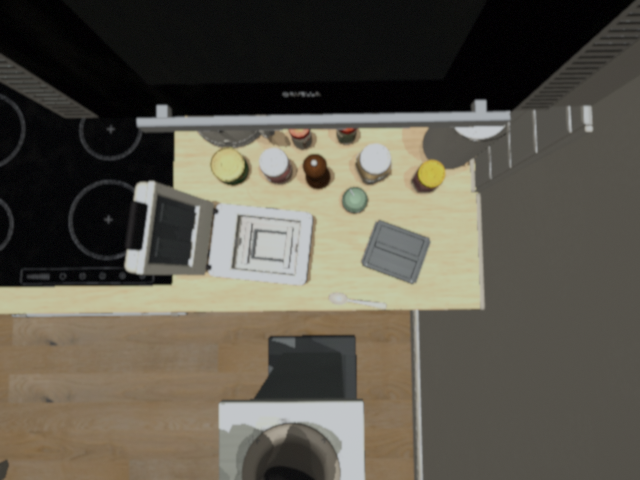

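The scene view shows the open toaster at about (310,320) with its lid towards the left, the plate at (375,235) with its ridge up, and the spoon at (410,280). The top view shows the toaster base at (265,245), hinge to the left, and the plate at (396,252). The spoon is at (355,300), the egg timer at (355,200) and the pepper mill at (316,170).

```bash
cat > h.py <<'E'
import numpy as np,cv2
def cloud(r):
    v,u=np.mgrid[0:480,0:640]; d=r["depth"]; 
    p=np.stack([(u-r["cx"])/r["fx"]*d,-(v-r["cy"])/r["fy"]*d,-d],-1)
    T=r["world_from_camera"]; return p@T[:3,:3].T+T[:3,3]
def rect(P):
    (c,s,a)=cv2.minAreaRect((P[:,:2]*1000).astype(np.float32)); return np.round(c,1),np.round(s,1),round(a,2)
def big(m,k=3):
    m=cv2.morphologyEx(m.astype(np.uint8),cv2.MORPH_OPEN,np.ones((k,k),np.uint8))
    n,l,st,_=cv2.connectedComponentsWithStats(m); return l==1+np.argmax(st[1:,4])
E
python3 - <<'E'
from h import *
for n in ["top","scene"]:
    r=np.load(n+".npz"); C=cloud(r); X,Y,Z=C[...,0],C[...,1],C[...,2]; g=r["img"].max(2)
    print(n,"table z",np.median(Z[(X>.3)&(X<.6)&(Y<-.05)&(Y>-.4)&(abs(Z)<.02)]))
    pm=big((X>.3)&(X<.56)&(Y<-.13)&(Y>-.36)&(abs(Z)<.05)&(g<110)); P=C[pm]
    print("plate",rect(P),np.percentile(P[:,2],[2,20,50,80,98]).round(4))
    R=P[P[:,2]>.019]; print("ridge",len(R),rect(R),np.median(R[:,2]))
    tm=big((X>.28)&(X<.56)&(Y<.3)&(Y>-.1)&(abs(Z-.062)<.006)&(r["img"].min(2)>110)); P=C[tm]
    print("toaster top",rect(P),np.median(P[:,2]))
    i=np.zeros((480,640),np.uint8);i[tm]=1
    cs,h=cv2.findContours(i,cv2.RETR_CCOMP,cv2.CHAIN_APPROX_NONE)
    for c,hh in zip(cs,h[0]):
        if hh[3]>=0 and cv2.contourArea(c)>200:
            # cast rays onto z=.062
            T=r["world_from_camera"]; q=c[:,0].astype(float)
            d=np.c_[(q[:,0]-r["cx"])/r["fx"],-(q[:,1]-r["cy"])/r["fy"],-np.ones(len(q))]@T[:3,:3].T
            p=T[:3,3]+d*((.062-T[2,3])/d[:,2])[:,None]; print("hole",rect(p),cv2.contourArea(c))
    lm=(X>.28)&(X<.56)&(Y>.1)&(Y<.4)&(Z>.09)&(Z<.34); P=C[lm]; print("lid",P.min(0),P.max(0))
    hm=big(lm&(g<70)&(Z>.24));P=C[hm];print("handle",P.mean(0),P.min(0),P.max(0),len(P))
    for nm,(x0,x1,y0,y1) in dict(all=(.3,.7,-.5,.3)).items():
        m=(X>x0)&(X<x1)&(Y>y0)&(Y<y1)&(Z>.03)&(Z<.2); m=m.astype(np.uint8)
        k,l,st,_=cv2.connectedComponentsWithStats(m)
        for j in range(1,k):
            if st[j,4]>150:
                Q=C[l==j]; print("obj",Q.min(0).round(3),Q.max(0).round(3),st[j,4])
E
```

```text
top table z -0.0005312786595909058
plate (array([ 499. , -298.3]), array([4.1, 4.6]), 87.71) [0.0017 0.006  0.008  0.0095 0.0107]
ridge 0 (array([0., 0.]), array([0., 0.]), 0.0) nan
toaster top (array([493.2,  57.5]), array([208.3, 154.9]), 83.51) 0.060972784432990534
lid [0.43020895 0.1627496  0.09002669] [0.55999668 0.25095088 0.29851225]
handle [0.51300189 0.2197785  0.28723094] [0.47639153 0.20903143 0.26758833] [0.55065899 0.23474948 0.29851225] 767
obj [ 0.3   -0.432  0.03 ] [ 0.7   -0.272  0.2  ] 8458
obj [ 0.626 -0.225  0.03 ] [ 0.696 -0.147  0.102] 1108
obj [ 0.629 -0.008  0.031] [0.691 0.054 0.101] 895
obj [0.631 0.092 0.031] [0.7   0.167 0.062] 993
obj [ 0.621 -0.091  0.03 ] [ 0.67  -0.038  0.151] 695
obj [ 0.563 -0.173  0.031] [ 0.618 -0.118  0.054] 529
obj [ 0.406 -0.053  0.03 ] [0.586 0.21  0.2  ] 7277
obj [ 0.438 -0.01   0.03 ] [0.549 0.106 0.05 ] 900
scene table z 0.0008942457801837111
plate (array([ 473.5, -235.7]), array([110.4, 105. ]), 69.19) [0.0045 0.0068 0.0111 0.0158 0.0252]
ridge 123 (array([ 476., -234.]), array([97.8, 12.5]), 70.02) 0.023229251469021772
toaster top (array([493.1,  56.6]), array([207.3, 154.5]), 83.51) 0.062202212380722766
lid [0.43006849 0.17934531 0.09004581] [0.55990602 0.2530582  0.29825623]
handle [0.50717538 0.22933181 0.28950602] [0.47342988 0.21835686 0.26685215] [0.54941527 0.236773   0.29825623] 1069
obj [ 0.3   -0.435  0.03 ] [ 0.7  -0.27  0.2 ] 13680
obj [ 0.621 -0.216  0.03 ] [ 0.7   -0.035  0.151] 2610
obj [ 0.563 -0.169  0.03 ] [ 0.62  -0.115  0.053] 498
obj [ 0.629 -0.005  0.03 ] [0.693 0.059 0.1  ] 1584
obj [ 0.406 -0.052  0.03 ] [0.7   0.242 0.2  ] 9569
  return _methods._mean(a, axis=axis, dtype=dtype,
  ret = ret.dtype.type(ret / rcount)
```

Run:
```python
from h import *
for n in ["top","scene"]:
    r=np.load(n+".npz"); C=cloud(r); X,Y,Z=C[...,0],C[...,1],C[...,2]; im=r["img"].astype(int); 
    box=(X>.38)&(X<.56)&(Y<-.15)&(Y>-.325)&(abs(Z)<.05)
    m=big(box&(im[...,0]-im[...,2]<25)&(im.max(2)<150)); P=C[m]
    print(n,"plate",m.sum(),rect(P),P.mean(0).round(4),np.percentile(P[:,2],[2,50,90,98,99.5]).round(4))
    R=P[P[:,2]>np.percentile(P[:,2],50)+.009]; print("ridge",len(R),rect(R) if len(R) else 0)
    # well : low points inside toaster
    a=np.radians(83.5);ux=np.array([np.cos(a),np.sin(a)]);uy=np.array([-ux[1],ux[0]])
    D=C[...,:2]-np.array([.4931,.057]); tx=D@ux;ty=D@uy
    for lab,zz in (("x",tx),("y",ty)):
        o=ty if lab=="x" else tx+.012
        s=(abs(o)<.03)&(abs(zz)<.11)
        b=np.round(zz[s]*1000/4)*4
        print(lab,[(int(k),int(1000*np.median(Z[s][b==k]))) for k in np.unique(b)])
    ov=(X>.2)&(Z>.3)&(Z<.9)&(abs(Y)<.35)&(X<.7); print("overhead",C[ov].min(0),ov.sum(), [(round(x,2),round(float(np.percentile(Z[ov&(abs(X-x)<.02)],1)),3)) for x in np.arange(.3,.7,.04) if (ov&(abs(X-x)<.02)).sum()>50])
```

```text
top plate 2835 (array([ 476.8, -236.8]), array([131. , 111.1]), 69.23) [ 0.4764 -0.2362  0.0083] [0.0016 0.0066 0.0142 0.0241 0.0259]
ridge 259 (array([ 469.6, -222.1]), array([120.8,  66.6]), 51.38)
x [(-108, -1), (-104, 35), (-100, 61), (-96, 61), (-92, 61), (-88, 61), (-84, 61), (-80, 59), (-76, 29), (-72, 28), (-68, 28), (-64, 29), (-60, 43), (-56, 44), (-52, 43), (-48, 29), (-44, 29), (-40, 28), (-36, 28), (-32, 28), (-28, 29), (-24, 28), (-20, 28), (-16, 28), (-12, 28), (-8, 28), (-4, 28), (0, 29), (4, 28), (8, 28), (12, 28), (16, 30), (20, 43), (24, 29), (28, 39), (32, 44), (36, 44), (40, 43), (44, 28), (48, 28), (52, 29), (56, 44), (60, 61), (64, 61), (68, 61), (72, 60), (76, 60), (80, 61), (84, 60), (88, 61), (92, 61), (96, 61), (100, 60), (104, 60), (108, 74)]
y [(-108, 499), (-104, -1), (-100, 0), (-96, -1), (-92, -1), (-88, -1), (-80, 47), (-76, 60), (-72, 60), (-68, 60), (-64, 60), (-60, 57), (-56, 27), (-52, 28), (-48, 28), (-44, 28), (-40, 28), (-36, 28), (-32, 43), (-28, 39), (-24, 28), (-20, 28), (-16, 28), (-12, 29), (-8, 28), (-4, 28), (0, 28), (4, 28), (8, 28), (1
[... 908 characters left out ...]
0), (44, 31), (52, 54), (56, 61), (60, 62), (64, 62), (68, 62), (72, 62), (76, 61)]
y [(-108, 502), (-104, 500), (-80, 62), (-76, 62), (-72, 62), (-68, 62), (-64, 62), (-60, 47), (-56, 29), (-52, 29), (-48, 29), (-44, 29), (-40, 30), (-36, 28), (-32, 41), (-28, 31), (-24, 29), (-20, 29), (-16, 30), (-12, 30), (-8, 30), (-4, 29), (0, 29), (4, 29), (8, 29), (12, 30), (16, 29), (20, 30), (24, 29), (28, 43), (32, 30), (36, 29), (40, 29), (44, 29), (48, 30), (56, 61), (60, 62), (64, 62), (68, 62), (72, 61), (76, 39), (80, 0), (84, 0), (88, 0), (92, 0), (96, 0), (100, 0), (104, 0), (108, 0)]
overhead [ 0.59987919 -0.22641576  0.44516507] 27035 [(np.float64(0.62), 0.449), (np.float64(0.66), 0.447)]
```

Request:
{"name": "arm_command", "arguments": {"xyz": [[15,-50,0],[15,-50,0],[15,-50,0],[15,-50,0],[20,-50,0],[20,-50,0],[20,-50,0],[20,-50,0],[20,-50,0],[20,-50,0],[20,-50,0],[20,-50,0]], "spin": [0,0,0,0,0,0,0,0,0,0,0,0], "jaw": 1}}

```text
time: 1.3
tool_pos: [0.3327, -0.0557, 0.4048]
tool_rot: [3.141, 0.001, 2.897]
contact_force: [1.5, 0.9, -0.3]
opening: 0.0922
grip_force: 0.0
```

Request:
{"name": "arm_command", "arguments": {"xyz": [[14,-18,0],[14,-18,0],[14,-18,0],[14,-18,0],[14,-18,0],[14,-18,0],[14,-18,0],[14,-18,0],[14,-18,0],[18,-18,0],[0,0,-20],[0,0,-20],[0,0,-20],[0,0,-20],[0,0,0]], "spin": [8.3,8.3,8.3,8.3,8.3,8.3,8.3,8.3,8.3,8.3,0,0,0,0,0]}}

```text
time: 2.8
tool_pos: [0.5071, -0.1671, 0.3163]
tool_rot: [-3.141, -0.078, -2.024]
contact_force: [0.1, -0.1, -0.1]
opening: 0.0918
grip_force: 0.0
```

Run:
```python
from cell import *
from h import *
r=read_camera("wrist"); np.savez("w1.npz",**r); cv2.imwrite("pics/w1.png",r["img"][:,:,::-1])
print(r["fx"],r["cx"],r["cy"],r["world_from_camera"].round(3).tolist()); s=observe();print(s["tool_pos"],s["tool_rot"],s["qpos"],s["contact_force"])
```

```text
371.64829954431775 319.5791816071245 237.30711857756248 [[-0.899, -0.429, -0.095, 0.472], [0.439, -0.878, -0.193, -0.239], [-0.001, -0.215, 0.977, 0.303], [0.0, 0.0, 0.0, 1.0]]
[ 0.50753264 -0.16732421  0.31803819] [-3.13807376 -0.07822606 -2.02460282] [-0.44123788  0.44630613  1.62137004 -0.08909898  1.07304145 -3.0866336 ] [ 0.46360409 -0.28923605  0.42070582]
```

View pics/w1.png

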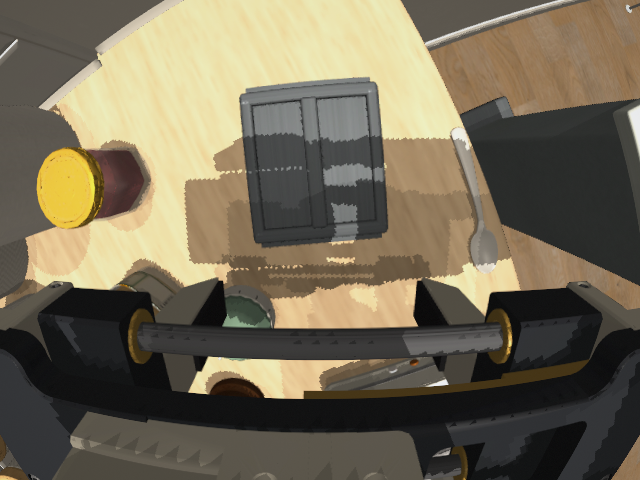

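The wrist view shows the plate at (315,160) with its ridge vertical, the spoon at (475,200) and the yellow-capped jar at (75,190). Joint 6 ran to its limit, so I'll spin the other way.

Request:
{"name": "arm_command", "arguments": {"xyz": [[0,0,0],[0,0,0],[0,0,0],[0,0,0],[0,0,0],[0,0,0],[0,0,0],[0,0,0],[0,0,0],[0,0,0],[0,0,0],[0,0,0],[0,0,0],[0,0,0],[0,0,0],[0,0,0],[0,0,0],[0,0,0],[0,0,0],[0,0,0]], "spin": [-8.5,-8.5,-8.5,-8.5,-8.5,-8.5,-8.5,-8.5,-8.5,-8.5,-8.5,-8.5,-8.5,-8.5,-8.5,-8.5,-8.5,-8.5,-8.5,-8.5]}}

```text
time: 4.85
tool_pos: [0.5081, -0.1677, 0.3206]
tool_rot: [-3.137, -0.078, 1.285]
contact_force: [0.0, 0.5, 1.0]
opening: 0.0918
grip_force: 0.0
```

```bash
cat >> h.py <<'E'
def wray(r,u,v):
    x=(u-r["cx"])/r["fx"];y=(v-r["cy"])/r["fy"];t=np.hypot(x,y);k=np.where(t>1e-9,np.tan(t)/np.maximum(t,1e-9),1)
    return np.stack([x*k,-y*k,-np.ones_like(k)],-1)
def wcloud(r):
    v,u=np.mgrid[0:480,0:640].astype(float); T=r["world_from_camera"]
    return (wray(r,u,v)*r["depth"][...,None])@T[:3,:3].T+T[:3,3]
def tip(s,e=.178):
    from scipy.spatial.transform import Rotation as R
    return s["tool_pos"]+e*R.from_euler("xyz",s["tool_rot"]).as_matrix()[:,2]
E
python3 - <<'E'
from cell import *
from h import *
r=np.load("w1.npz"); C=wcloud(r); X,Y,Z=C[...,0],C[...,1],C[...,2]; im=r["img"].astype(int)
box=(X>.38)&(X<.56)&(Y<-.15)&(Y>-.325)
print("table",np.median(Z[box&(im[...,0]-im[...,2]>40)]))
m=big(box&(abs(Z)<.05)&(im[...,0]-im[...,2]<25)); P=C[m]
print(m.sum(),rect(P),np.percentile(P[:,2],[2,20,50,80,98]).round(4))
R=P[P[:,2]>.018]; print("ridge",len(R),rect(R),np.median(R[:,2]), R.mean(0))
s=observe(); print(s["tool_pos"],s["tool_rot"],"tip",tip(s),"qpos",s["qpos"].round(3))
E
```

```text
table 0.0009191822750113099
21885 (array([ 477.5, -236.5]), array([134.2, 113.5]), 68.46) [0.0052 0.0063 0.0074 0.0128 0.0252]
ridge 2100 (array([ 477.4, -237.1]), array([99.9, 12.6]), 68.94) 0.024548847037949628 [ 0.47746543 -0.23717369  0.02451214]
[ 0.50809371 -0.16767244  0.32061213] [-3.13675613 -0.07786479  1.28545555] tip [ 0.51116499 -0.15414418  0.14315353] qpos [-0.482  0.444  1.616  0.085  1.102 -0.236]
```

Request:
{"name": "arm_command", "arguments": {"xyz": [[-7,-16,0],[-7,-16,0],[-7,-16,0],[-7,-16,0],[-7,-17,0],[0,0,-20],[0,0,-25],[0,0,-25],[0,0,-25],[0,0,0],[0,0,0],[0,0,0]], "spin": [-2.35,-2.3,0,0,0,0,0,0,0,0,0,0], "jaw": -0.3, "squeeze": 40}}

```text
time: 6.05
tool_pos: [0.4735, -0.2489, 0.226]
tool_rot: [-3.138, -0.077, 1.21]
contact_force: [0.2, -0.9, -0.0]
opening: 0.0319
grip_force: 0.0
```

Run:
```python
from cell import *
from h import *
s=observe(); print(s["tool_pos"],s["tool_rot"],"tip",tip(s),s["opening"])
r=read_camera("wrist"); np.savez("w2.npz",**r); cv2.imwrite("pics/w2.png",r["img"][:,:,::-1])
C=wcloud(r); X,Y,Z=C[...,0],C[...,1],C[...,2]
m=big((X>.38)&(X<.56)&(Y<-.15)&(Y>-.325)&(Z>.018)&(Z<.03)); print("ridge",m.sum(),rect(C[m]),np.median(Z[m]))
```

```text
[ 0.47345076 -0.24889144  0.22598352] [-3.13768529 -0.07734081  1.21039824] tip [ 0.47764983 -0.23577686  0.04851697] 0.0318929349692465
ridge 3138 (array([ 481.5, -226.3]), array([76.9, 12.1]), 68.95) 0.02454965785990232
```

View pics/w2.png

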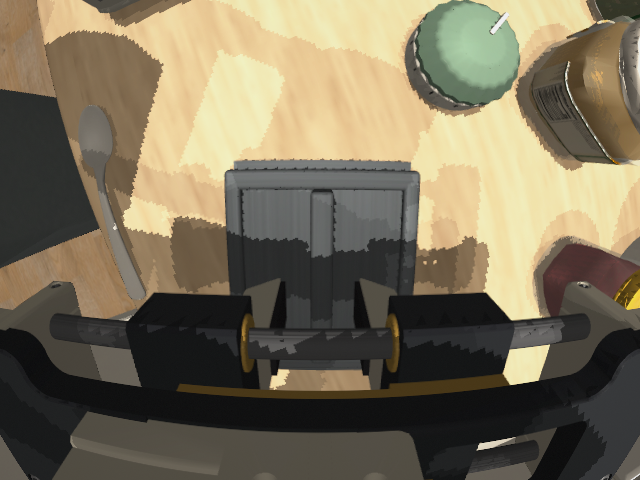

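The fingers straddle the ridge at (322,250), centred on it. Next I lower and grip.

Request:
{"name": "arm_command", "arguments": {"xyz": [[0,0,-15],[0,0,-12],[0,0,-8],[0,0,-4],[0,0,0]], "spin": [0,0,0,0,0]}}

```text
time: 6.6
tool_pos: [0.4728, -0.2485, 0.1849]
tool_rot: [-3.134, -0.078, 1.21]
contact_force: [-0.6, 0.5, 0.2]
opening: 0.0323
grip_force: 0.0
```

Request:
{"name": "arm_command", "arguments": {"xyz": [[0,0,0],[0,0,0],[0,0,0],[0,0,0],[0,0,0],[0,0,0],[0,0,0]], "spin": [0,0,0,0,0,0,0], "jaw": -1, "squeeze": 40}}

```text
time: 7.3
tool_pos: [0.473, -0.2486, 0.1855]
tool_rot: [-3.135, -0.078, 1.21]
contact_force: [0.6, -0.1, 3.0]
opening: 0.0114
grip_force: 40.0
```

Request:
{"name": "arm_command", "arguments": {"xyz": [[0,0,5],[0,0,10],[0,0,20],[0,0,30],[0,0,30],[0,0,30],[0,0,0],[0,0,0]], "spin": [0,0,0,0,0,0,0,0]}}

```text
time: 8.1
tool_pos: [0.4726, -0.2483, 0.3106]
tool_rot: [-3.135, -0.078, 1.21]
contact_force: [-0.1, 0.5, -2.4]
opening: 0.0117
grip_force: 40.0
```

Request:
{"name": "arm_command", "arguments": {"xyz": [[0,20,0],[2,35,0],[3,40,0],[3,40,0],[3,40,0],[3,40,0],[2,35,0],[2,20,0],[0,11,0],[0,0,0],[0,0,0],[0,0,0]], "spin": [0,2.4,3,3,3,3,0,0,0,0,0,0]}}

```text
time: 9.3
tool_pos: [0.4908, 0.0315, 0.3099]
tool_rot: [-3.134, -0.078, 1.46]
contact_force: [0.6, -0.6, -1.3]
opening: 0.0115
grip_force: 40.0
```

Run:
```python
from cell import *
from h import *
s=observe(); print(s["tool_pos"],s["tool_rot"],"tip",tip(s),s["opening"],s["contact_force"])
for n,f in (("wrist",wcloud),("top",cloud),("scene",cloud)):
    r=read_camera(n); np.savez(n[0]+"3.npz",**r); cv2.imwrite(f"pics/{n[0]}3.png",r["img"][:,:,::-1])
    C=f(r); X,Y,Z=C[...,0],C[...,1],C[...,2]; im=r["img"].astype(int)
    b=(X>.4)&(X<.58)&(Y>-.06)&(Y<.15)
    m=big(b&(Z>.11)&(Z<.165)); print(n,"plate",m.sum(),rect(C[m]),np.percentile(Z[m],[2,10,30,50,70,90,98]).round(4))
    t=big((X>.38)&(X<.6)&(Y>-.09)&(Y<.2)&(abs(Z-.062)<.005)); print("toaster",rect(C[t]),np.median(Z[t]))
```

```text
[0.49082613 0.03150021 0.30987576] [-3.1341482  -0.07789439  1.46004446] tip [0.49104002 0.0454126  0.13242042] 0.0114997181003381 [ 0.61959234 -0.59414774 -1.28830792]
wrist plate 32433 (array([493.9,  73.7]), array([ 72.4, 108.5]), 83.67) [0.1296 0.1304 0.1311 0.132  0.1369 0.1487 0.1507]
toaster (array([500.3,  99.8]), array([133.1, 156.3]), 83.42) 0.06269798074514477
top plate 328 (array([478.7, -14.2]), array([ 21.1, 106.3]), 78.02) [0.1256 0.1273 0.1292 0.131  0.1346 0.1364 0.1377]
toaster (array([484.9, -16.7]), array([ 61.1, 156.9]), 82.14) 0.06101180246527821
scene plate 3457 (array([490.4,  60. ]), array([103.2, 110.2]), 83.95) [0.1287 0.1299 0.131  0.1325 0.1367 0.1484 0.1598]
toaster (array([450.3,  62.3]), array([205.8,  68.4]), 83.26) 0.06230000651484108
```

View pics/w3.png

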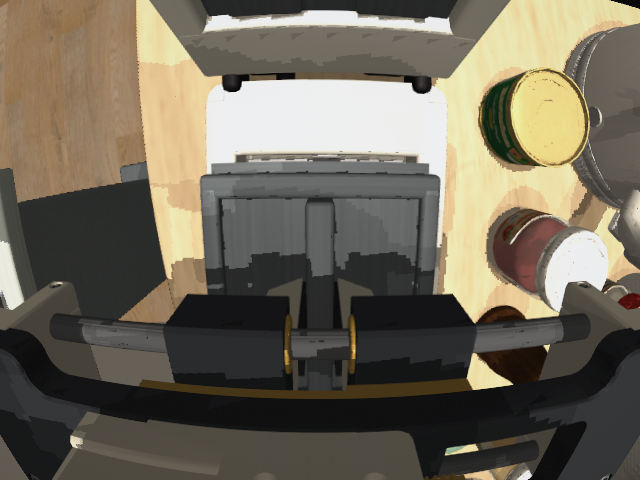

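The wrist view shows the plate held level over the well at (320,250). The toaster's back and the hinge are at (325,95) and the lid is at the top. I'll lower it close to the rim and measure plate and rim in the same image.

Request:
{"name": "arm_command", "arguments": {"xyz": [[2,1,-15],[0,0,-15],[0,0,-13],[0,0,-5],[0,0,0],[0,0,0]], "spin": [0,0,0,0,0,0]}}

```text
time: 10.05
tool_pos: [0.4931, 0.0333, 0.2626]
tool_rot: [-3.135, -0.078, 1.461]
contact_force: [0.9, -0.2, -1.1]
opening: 0.0115
grip_force: 40.0
```

```bash
cat > m.py <<'E'
from cell import *
from h import *
import sys
k=sys.argv[1]
s=observe(); print(s["tool_pos"],s["tool_rot"],"tip",tip(s),s["opening"],s["contact_force"])
a=np.radians(83.5);ux=np.array([np.cos(a),np.sin(a)]);uy=np.array([-ux[1],ux[0]])
for n,f in (("wrist",wcloud),("scene",cloud),("top",cloud)):
    r=read_camera(n); np.savez(n[0]+k+".npz",**r); cv2.imwrite(f"pics/{n[0]}{k}.png",r["img"][:,:,::-1])
    C=f(r); im=r["img"].astype(int); Z=C[...,2]
    D=C[...,:2]-np.array([.4918,.0451]); tx=D@ux*1000;ty=D@uy*1000
    dark=im.max(2)<135; white=im.min(2)>150
    pl=big((abs(tx)<85)&(abs(ty)<80)&(Z<.12)&(Z>.03)&dark,5); b=(abs(ty)<95)&(tx>-100)&(tx<130)&(abs(Z-.062)<.006)&~pl
    def edges(m,val,along,bins):
        o=[]
        for c in bins:
            q=val[m&(abs(along-c)<3)]
            o.append((c,*(np.percentile(q,[1,99]).round(1) if len(q)>10 else (None,None)),len(q)))
        return [tuple(float(x) if x is not None else None for x in t) for t in o]
    print(n,"plate ty",edges(pl,ty,tx,[-50,-30,0,30,50,60])); print("  toaster ty",edges(b,ty,tx,[-80,0,30,50,80,90]))
    print("  plate tx",edges(pl,tx,ty,[-40,-20,20,40]),"toaster tx",edges(b&(tx>50),tx,ty,[-50,-40,-20,20,40,50]),"front",edges(b&(tx<-50),tx,ty,[-40,-20,0,20,40]))
    print("  z rim", np.median(Z[b]).round(4), "plate z",np.percentile(Z[pl],[5,50,95]).round(4), rect(C[pl]))
E
python3 m.py 4
```

```text
[0.4930707  0.03332143 0.26261951] [-3.13540795 -0.07817291  1.46112302] tip [0.49349789 0.04725876 0.08516651] 0.011461063401120119 [ 0.86393547 -0.22499751 -1.13465323]
wrist plate ty [(-50.0, None, None, 0.0), (-30.0, None, None, 0.0), (0.0, -78.8, 75.0, 829.0), (30.0, -52.8, 51.2, 2988.0), (50.0, -52.7, 51.0, 3032.0), (60.0, -53.1, 50.9, 3363.0)]
  toaster ty [(-80.0, None, None, 0.0), (0.0, -80.0, -66.5, 26.0), (30.0, -79.7, 75.4, 571.0), (50.0, -79.5, 75.3, 590.0), (80.0, -78.0, 73.7, 3444.0), (90.0, -77.9, 73.5, 3405.0)]
  plate tx [(-40.0, 4.4, 66.6, 1655.0), (-20.0, 9.5, 66.5, 1753.0), (20.0, 8.6, 63.7, 1647.0), (40.0, 4.1, 66.1, 1665.0)] toaster tx [(-50.0, 68.7, 119.6, 1042.0), (-40.0, 68.8, 119.7, 1079.0), (-20.0, 68.8, 115.3, 1103.0), (20.0, 69.1, 120.3, 1119.0), (40.0, 69.1, 120.0, 1086.0), (50.0, 69.3, 120.6, 1101.0)] front [(-40.0, None, None, 0.0), (-20.0, None, None, 0.0), (0.0, None, None, 0.0), (20.0, None, None, 0.0), (40.0, None, None, 0.0)]
  z rim 0.0627 plate z [0.0815 0.0846 0.1022] (array([497.3,  76.2]), array([ 74.1, 155.9]), 83.41)
scene plate ty [(-50.0
[... 1025 characters left out ...]
toaster ty [(-80.0, -76.2, 76.6, 208.0), (0.0, None, None, 0.0), (30.0, None, None, 0.0), (50.0, None, None, 8.0), (80.0, 42.3, 76.5, 50.0), (90.0, 43.4, 76.5, 45.0)]
  plate tx [(-40.0, None, None, 0.0), (-20.0, None, None, 0.0), (20.0, -64.9, -55.3, 17.0), (40.0, -65.0, -45.0, 30.0)] toaster tx [(-50.0, None, None, 0.0), (-40.0, None, None, 0.0), (-20.0, None, None, 0.0), (20.0, None, None, 0.0), (40.0, 77.7, 120.0, 18.0), (50.0, 71.3, 117.1, 62.0)] front [(-40.0, -90.6, -69.1, 31.0), (-20.0, -90.7, -69.0, 31.0), (0.0, -90.6, -65.5, 33.0), (20.0, -90.7, -68.8, 31.0), (40.0, -90.5, -68.8, 31.0)]
  z rim 0.061 plate z [0.08   0.0867 0.0907] (array([449.6,  -5.4]), array([21.1, 36.9]), 84.44)
```

View pics/w4.png

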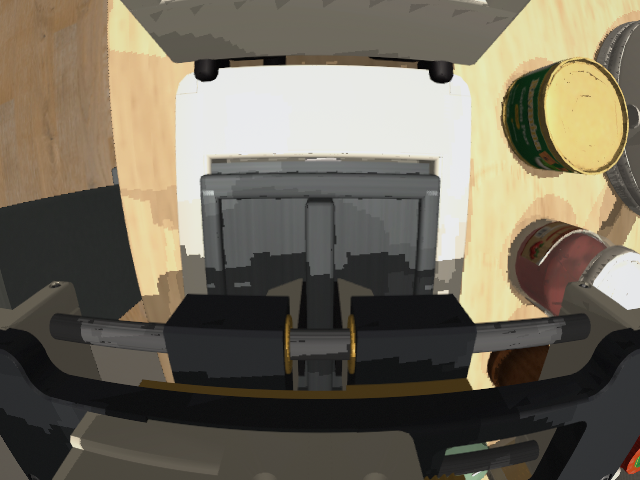

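In the wrist view the plate is at (320,250), just above the mouth. It sits about 1.5 mm too far towards −x of world, with the back gap at row 165.

Request:
{"name": "arm_command", "arguments": {"xyz": [[1.5,0,-3],[0,0,-3],[0,0,-2],[0,0,-2],[0,0,0]], "spin": [-0.2,0,0,0,0]}}

```text
time: 10.7
tool_pos: [0.4942, 0.0336, 0.2518]
tool_rot: [-3.134, -0.078, 1.458]
contact_force: [-1.0, 0.2, -2.6]
opening: 0.012
grip_force: 40.0
```

Request:
{"name": "arm_command", "arguments": {"xyz": [[0,0,-1],[0,0,-1],[0,0,0],[0,0,0]], "spin": [0,0,0,0]}}

```text
time: 11.1
tool_pos: [0.4943, 0.0335, 0.2502]
tool_rot: [-3.135, -0.078, 1.458]
contact_force: [-0.3, -0.2, -1.4]
opening: 0.0116
grip_force: 40.0
```

Request:
{"name": "arm_command", "arguments": {"xyz": [[0,0,-1],[0,0,0],[0,0,0]], "spin": [0,0,0]}}

```text
time: 11.4
tool_pos: [0.4943, 0.0335, 0.2491]
tool_rot: [-3.135, -0.078, 1.458]
contact_force: [-0.3, 0.3, -1.3]
opening: 0.012
grip_force: 40.0
```

Request:
{"name": "arm_command", "arguments": {"xyz": [[0,0,-1],[0,0,0],[0,0,0]], "spin": [0,0,0]}}

```text
time: 11.7
tool_pos: [0.4943, 0.0335, 0.2481]
tool_rot: [-3.135, -0.078, 1.458]
contact_force: [-0.8, -0.3, -1.2]
opening: 0.0115
grip_force: 40.0
```

Request:
{"name": "arm_command", "arguments": {"xyz": [[0,0,-1],[0,0,0],[0,0,0]], "spin": [0,0,0]}}

```text
time: 12.0
tool_pos: [0.4943, 0.0335, 0.2471]
tool_rot: [-3.135, -0.078, 1.458]
contact_force: [1.0, 0.0, -1.4]
opening: 0.0115
grip_force: 40.0
```

Request:
{"name": "arm_command", "arguments": {"xyz": [[0,0,-1],[0,0,0],[0,0,0]], "spin": [0,0,0]}}

```text
time: 12.3
tool_pos: [0.4943, 0.0336, 0.2461]
tool_rot: [-3.134, -0.078, 1.458]
contact_force: [0.3, 0.2, -2.3]
opening: 0.0117
grip_force: 40.0
```

Request:
{"name": "arm_command", "arguments": {"xyz": [[0,0,-1],[0,0,0],[0,0,0]], "spin": [0,0,0]}}

```text
time: 12.6
tool_pos: [0.4944, 0.0335, 0.2453]
tool_rot: [-3.135, -0.078, 1.458]
contact_force: [-0.4, -0.5, -0.0]
opening: 0.0116
grip_force: 40.0
```

Request:
{"name": "arm_command", "arguments": {"xyz": [[0,0,-1],[0,0,0],[0,0,0]], "spin": [0,0,0]}}

```text
time: 12.9
tool_pos: [0.4945, 0.0334, 0.2444]
tool_rot: [-3.135, -0.078, 1.458]
contact_force: [-0.5, -3.0, 2.7]
opening: 0.0119
grip_force: 40.0
```

Request:
{"name": "arm_command", "arguments": {"xyz": [[0,-0.7,-1],[0,0,0],[0,0,0]], "spin": [0,0,0]}}

```text
time: 13.2
tool_pos: [0.4945, 0.0329, 0.2433]
tool_rot: [-3.136, -0.078, 1.458]
contact_force: [0.6, -0.8, 3.9]
opening: 0.0116
grip_force: 40.0
```

Request:
{"name": "arm_command", "arguments": {"xyz": [[0,0,-1],[0,0,0],[0,0,0]], "spin": [0,0,0]}}

```text
time: 13.5
tool_pos: [0.4946, 0.0329, 0.2424]
tool_rot: [-3.136, -0.078, 1.458]
contact_force: [0.4, -1.1, 4.6]
opening: 0.0117
grip_force: 40.0
```

Request:
{"name": "arm_command", "arguments": {"xyz": [[0,0,-1],[0,0,0],[0,0,0]], "spin": [0,0,0]}}

```text
time: 13.8
tool_pos: [0.4946, 0.0329, 0.2414]
tool_rot: [-3.136, -0.078, 1.458]
contact_force: [1.2, 0.2, 6.1]
opening: 0.0114
grip_force: 40.0
```

Request:
{"name": "arm_command", "arguments": {"xyz": [[0,0,-1],[0,0,0],[0,0,0]], "spin": [0,0,0]}}

```text
time: 14.1
tool_pos: [0.4946, 0.0329, 0.2405]
tool_rot: [-3.136, -0.078, 1.458]
contact_force: [0.0, -0.6, 5.3]
opening: 0.0116
grip_force: 40.0
```

Request:
{"name": "arm_command", "arguments": {"xyz": [[0,0,-1],[0,0,0],[0,0,0]], "spin": [0,0,0]}}

```text
time: 14.4
tool_pos: [0.4946, 0.0329, 0.2395]
tool_rot: [-3.136, -0.078, 1.458]
contact_force: [0.2, -0.4, 6.8]
opening: 0.0114
grip_force: 40.0
```

Request:
{"name": "arm_command", "arguments": {"xyz": [[0,0,-1],[0,0,0],[0,0,0]], "spin": [0,0,0]}}

```text
time: 14.7
tool_pos: [0.4946, 0.0329, 0.2386]
tool_rot: [-3.136, -0.078, 1.458]
contact_force: [0.6, -0.1, 6.9]
opening: 0.0115
grip_force: 40.0
```

Request:
{"name": "arm_command", "arguments": {"xyz": [[0,0,-1],[0,0,0],[0,0,0]], "spin": [0,0,0]}}

```text
time: 15.0
tool_pos: [0.4947, 0.0329, 0.2377]
tool_rot: [-3.136, -0.078, 1.458]
contact_force: [-0.6, -0.9, 7.9]
opening: 0.0121
grip_force: 40.0
```

Request:
{"name": "arm_command", "arguments": {"xyz": [[0,0,-1],[0,0,0],[0,0,0]], "spin": [0,0,0]}}

```text
time: 15.3
tool_pos: [0.4947, 0.0329, 0.2368]
tool_rot: [-3.136, -0.078, 1.458]
contact_force: [0.8, -0.4, 8.9]
opening: 0.0116
grip_force: 40.0
```

Request:
{"name": "arm_command", "arguments": {"xyz": [[0,0,-1],[0,0,0],[0,0,0]], "spin": [0,0,0]}}

```text
time: 15.6
tool_pos: [0.4947, 0.0329, 0.2358]
tool_rot: [-3.136, -0.078, 1.458]
contact_force: [0.1, -0.3, 8.5]
opening: 0.0118
grip_force: 40.0
```

Request:
{"name": "arm_command", "arguments": {"xyz": [[0,0,-1],[0,0,0],[0,0,0]], "spin": [0,0,0]}}

```text
time: 15.9
tool_pos: [0.4947, 0.0328, 0.2342]
tool_rot: [-3.136, -0.078, 1.458]
contact_force: [2.4, -0.7, 2.4]
opening: 0.0116
grip_force: 40.0
```

Request:
{"name": "arm_command", "arguments": {"xyz": [[0,0,-1],[0,0,0],[0,0,0]], "spin": [0,0,0]}}

```text
time: 16.2
tool_pos: [0.4945, 0.0328, 0.2331]
tool_rot: [-3.135, -0.078, 1.458]
contact_force: [3.4, -1.0, 0.7]
opening: 0.0117
grip_force: 40.0
```

Request:
{"name": "arm_command", "arguments": {"xyz": [[0,0,-1],[0,0,0],[0,0,0]], "spin": [0,0,0]}}

```text
time: 16.5
tool_pos: [0.4934, 0.033, 0.2313]
tool_rot: [-3.131, -0.078, 1.458]
contact_force: [-0.7, -0.2, -1.0]
opening: 0.0115
grip_force: 40.0
```

Request:
{"name": "arm_command", "arguments": {"xyz": [[0,0,-0.5],[0,0,0],[0,0,0]], "spin": [0,0,0]}}

```text
time: 16.8
tool_pos: [0.4942, 0.0329, 0.2315]
tool_rot: [-3.134, -0.078, 1.458]
contact_force: [0.7, -0.3, -2.6]
opening: 0.0116
grip_force: 40.0
```

Request:
{"name": "arm_command", "arguments": {"xyz": [[0,0,-0.5],[0,0,0],[0,0,0]], "spin": [0,0,0]}}

```text
time: 17.1
tool_pos: [0.4943, 0.0329, 0.2311]
tool_rot: [-3.135, -0.078, 1.458]
contact_force: [-0.8, -0.1, -1.4]
opening: 0.0115
grip_force: 40.0
```

Request:
{"name": "arm_command", "arguments": {"xyz": [[0,0,-0.5],[0,0,0],[0,0,0]], "spin": [0,0,0]}}

```text
time: 17.4
tool_pos: [0.4943, 0.0328, 0.2308]
tool_rot: [-3.135, -0.078, 1.458]
contact_force: [-0.9, -0.6, -0.2]
opening: 0.0118
grip_force: 40.0
```

Request:
{"name": "arm_command", "arguments": {"xyz": [[0,0,-0.5],[0,0,0],[0,0,0]], "spin": [0,0,0]}}

```text
time: 17.7
tool_pos: [0.4943, 0.0328, 0.2307]
tool_rot: [-3.135, -0.078, 1.458]
contact_force: [-3.2, -1.0, 6.4]
opening: 0.0115
grip_force: 40.0
```

Request:
{"name": "arm_command", "arguments": {"xyz": [[0,0,-0.5],[0,0,0],[0,0,0]], "spin": [0,0,0]}}

```text
time: 18.0
tool_pos: [0.4943, 0.0328, 0.2307]
tool_rot: [-3.135, -0.078, 1.458]
contact_force: [-4.3, -0.8, 11.1]
opening: 0.0116
grip_force: 40.0
```

Request:
{"name": "arm_command", "arguments": {"xyz": [[0,0,-0.5],[0,0,0],[0,0,0]], "spin": [0,0,0]}}

```text
time: 18.3
tool_pos: [0.4942, 0.0328, 0.2307]
tool_rot: [-3.136, -0.078, 1.458]
contact_force: [-5.7, -0.9, 16.2]
opening: 0.0115
grip_force: 40.0
```

Request:
{"name": "arm_command", "arguments": {"xyz": [[0,0,1.2],[0,0,0],[0,0,0]], "spin": [0,0,0]}}

```text
time: 18.6
tool_pos: [0.4944, 0.0328, 0.2307]
tool_rot: [-3.135, -0.078, 1.458]
contact_force: [-2.4, -0.5, 5.8]
opening: 0.0118
grip_force: 40.0
```

Request:
{"name": "arm_command", "arguments": {"xyz": [[0,0,0],[0,0,0],[0,0,0],[0,0,0],[0,0,0]], "spin": [0,0,0,0,0], "jaw": -0.4}}

```text
time: 19.1
tool_pos: [0.4943, 0.0328, 0.2302]
tool_rot: [-3.134, -0.078, 1.458]
contact_force: [-1.0, 0.4, 0.5]
opening: 0.0272
grip_force: 0.0
```

Request:
{"name": "arm_command", "arguments": {"xyz": [[0,0,5],[0,0,15],[0,-10,20],[0,-30,20],[0,-30,20],[0,0,0],[0,0,0]], "spin": [0,0,0,0,0,0,0]}}

```text
time: 19.8
tool_pos: [0.4942, -0.0375, 0.3107]
tool_rot: [-3.135, -0.078, 1.456]
contact_force: [0.6, 0.1, -0.7]
opening: 0.0274
grip_force: 0.0
```

```bash
cat > p.py <<'E'
from cell import *
from h import *
import sys
k=sys.argv[1]; s=observe(); print(s["tool_pos"],s["tool_rot"],"tip",tip(s).round(4),s["contact_force"].round(1))
a=np.radians(83.5);ux=np.array([np.cos(a),np.sin(a)]);uy=np.array([-ux[1],ux[0]])
for n,f in (("wrist",wcloud),("scene",cloud),("top",cloud)):
    r=read_camera(n); np.savez(n[0]+k+".npz",**r); cv2.imwrite(f"pics/{n[0]}{k}.png",r["img"][:,:,::-1])
    C=f(r); Z=C[...,2]; D=C[...,:2]-np.array([.4918,.0451]); tx=D@ux*1000;ty=D@uy*1000
    g=lambda x0,x1,y0,y1,z0=.02,z1=.08:(lambda q:(round(1000*float(np.median(q)),1),len(q)) if len(q)>8 else None)(Z[(tx>x0)&(tx<x1)&(ty>y0)&(ty<y1)&(Z>z0)&(Z<z1)])
    print(n,"rim end F",[g(-61,-52,y,y+15) for y in(-45,-25,10,30)],"B",[g(52,61,y,y+15) for y in(-45,-25,10,30)],"sides -",[g(x,x+20,-52,-48) for x in(-40,-10,20)],"+",[g(x,x+20,48,52) for x in(-40,-10,20)])
    print("  ridge",[g(x,x+15,-4,4) for x in(-45,-25,-5,15,30)],"toaster F",g(-88,-76,-40,40,.05,.07),"B",g(76,90,-40,40,.05,.07),"sides",g(-40,40,-75,-65,.05,.07),g(-40,40,65,75,.05,.07))
E
python3 p.py 5
```

```text
[ 0.49420484 -0.03745514  0.31073418] [-3.1354872  -0.07835649  1.4562908 ] tip [ 0.4947 -0.0235  0.1333] [ 0.6  0.1 -0.7]
wrist rim end F [(57.8, 273), (57.8, 280), (57.8, 273), (57.9, 247)] B [(58.0, 295), (58.0, 308), (57.9, 291), (57.9, 279)] sides - [(57.7, 194), (57.9, 195), (57.9, 196)] + [(57.8, 132), (57.7, 137), (57.6, 132)]
  ridge [(69.8, 299), (69.8, 313), (69.8, 273), (69.9, 293), (69.9, 282)] toaster F (62.7, 1666) B (62.7, 2405) sides (62.8, 1829) (62.7, 1699)
scene rim end F [(57.9, 23), (57.7, 21), (57.5, 27), (58.0, 27)] B [(57.8, 16), (57.5, 24), (57.6, 48), (57.4, 48)] sides - [(57.3, 20), (57.3, 22), (57.8, 25)] + [(57.0, 31), (57.5, 26), (57.3, 27)]
  ridge [(69.4, 42), (69.5, 44), (69.4, 49), (69.3, 43), (69.3, 47)] toaster F (62.5, 228) B (62.4, 98) sides (62.4, 213) (62.6, 259)
top rim end F [None, None, None, None] B [None, None, None, None] sides - [None, None, None] + [None, (56.3, 18), (56.4, 19)]
  ridge [None, None, None, None, None] toaster F None B (61.0, 154) sides None (61.2, 116)
```

View pics/w5.png

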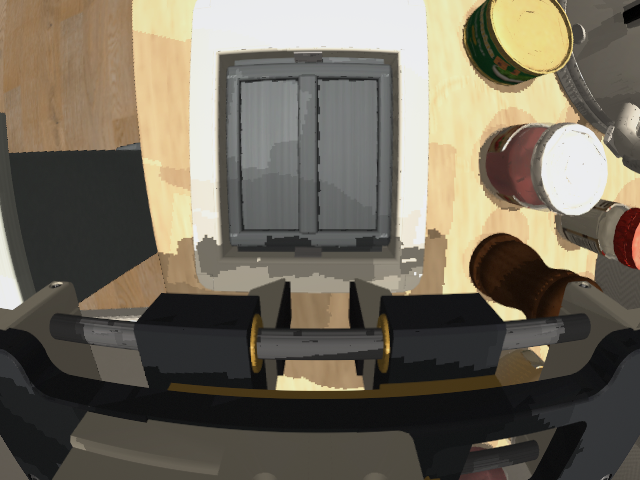

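The plate lies level in the well, about (310,155) in the wrist view, with both catches visible at (308,57) and (308,250). I'll check its height against the rests measured before.

Run:
```python
from h import *
a=np.radians(83.5);ux=np.array([np.cos(a),np.sin(a)]);uy=np.array([-ux[1],ux[0]])
def f(file):
    r=np.load(file); C=cloud(r); Z=C[...,2]; D=C[...,:2]-np.array([.4918,.0451]); return Z,D@ux*1000,D@uy*1000
Z,tx,ty=f("scene.npz"); Z5,_,_=f("s5.npz")
for c in(-45,45):
  for y in (-20,0,20):
    m=(abs(tx-c)<6)&(abs(ty-y)<8)&(Z>.040)&(Z<.05); print(c,y,m.sum(),np.percentile(Z[m]*1000,[25,50,75]).round(1))
m=(abs(ty)>62)&(abs(ty)<74)&(abs(tx)<50); print(np.median(Z[m]),np.median(Z5[m]))
# lid / handle now
r=np.load("s5.npz");C=cloud(r);g=r["img"].max(2);hm=big((C[...,0]>.42)&(C[...,0]<.58)&(C[...,1]>.17)&(C[...,1]<.3)&(C[...,2]>.2)&(C[...,2]<.33)&(g<70));P=C[hm]
print("handle",P.mean(0),np.percentile(P,[2,98],axis=0))
q=C[(abs(C[...,0]-.505)<.06)&(C[...,1]>.12)&(C[...,1]<.33)&(C[...,2]>.07)&(C[...,2]<.33)]
for z in np.arange(.08,.32,.02):
    b=q[abs(q[:,2]-z)<.005]; print(round(z,2),len(b),np.percentile(b[:,1],[2,98]).round(3) if len(b) else "")
```

```text
-45 -20 41 [45.2 45.6 45.9]
-45 0 44 [45.2 45.6 46.2]
-45 20 49 [44.8 45.5 46.6]
45 -20 49 [44.9 45.6 46.1]
45 0 54 [44.8 45.5 46.1]
45 20 54 [44.8 45.8 46.6]
0.06234676974440778 0.062404064877645604
handle [0.50702272 0.2294091  0.28946214] [[0.47422071 0.2216837  0.26948975]
 [0.5459145  0.23560251 0.29723838]]
0.08 25 [0.202 0.216]
0.1 79 [0.209 0.22 ]
0.12 90 [0.212 0.225]
0.14 91 [0.217 0.229]
0.16 100 [0.221 0.234]
0.18 115 [0.226 0.238]
0.2 126 [0.23  0.242]
0.22 143 [0.235 0.246]
0.24 158 [0.237 0.251]
0.26 1816 [0.224 0.25 ]
0.28 178 [0.223 0.235]
0.3 440 [0.219 0.233]
```

The plate's underside is level with the rests (45.6 mm against 45.6 mm), so it is home and let go of. To shut the lid, I'll go round its side with a quarter spin and shut fingers.

Request:
{"name": "arm_command", "arguments": {"xyz": [[-15,0,8],[-15,0,12],[-15,0,12],[-12,0,12],[-12,0,12],[-12,0,12],[-12,0,12],[-12,0,12],[-10,0,12],[-9,0,12],[0,0,13],[0,0,0]], "spin": [-8.2,-8.2,-8.2,-8.2,-8.2,-8.2,-8.2,-8.2,-8.2,-8.2,-8.2,0], "jaw": -1, "squeeze": 10}}

```text
time: 21.15
tool_pos: [0.3704, -0.0365, 0.4402]
tool_rot: [-3.135, -0.08, -0.116]
contact_force: [-0.5, 1.0, -0.4]
opening: 0.0006
grip_force: 0.0
```

```bash
python3 p.py 6 | cut -c1-300
```

```text
[ 0.37041974 -0.03650744  0.44017762] [-3.13493307 -0.08037734 -0.11624696] tip [ 0.3848 -0.037   0.2628] [-0.5  1.  -0.4]
wrist rim end F [(57.8, 143), (57.9, 143), (57.8, 149), (57.8, 139)] B [(57.9, 103), (57.8, 103), (58.0, 105), (58.0, 102)] sides - [(57.8, 81), (58.1, 76), (57.7, 74)] + [(57.6, 79), (57.5, 71), (57.5, 64)]
  ridge [(69.7, 153), (69.9, 144), (69.7, 142), (69.7, 136), (69.6, 125)] toaster F (62.7, 1034) B (62.8, 869) sides (62.8, 707) (62.8, 748)
scene rim end F [(57.7, 24), (57.2, 20), (57.8, 30), (57.9, 31)] B [(57.7, 17), (57.8, 25), (57.7, 45), (57.7, 51)] sides - [(57.7, 22), (57.3, 23), (57.7, 24)] + [(57.7, 29), (56.8, 29), (56.9, 31)]
  ridge [(69.3, 45), (69.2, 44), (69.3, 42), (70.0, 45), (69.5, 45)] toaster F (62.4, 230) B (62.5, 95) sides (62.3, 203) (62.5, 256)
top rim end F [(55.6, 32), (55.6, 31), (55.7, 29), (56.1, 30)] B [(56.2, 29), (56.5, 29), (56.7, 31), (56.4, 29)] sides - [(56.5, 18), (56.6, 19), (56.1, 18)] + [(55.7, 17), (55.4, 19), (57.3, 16)]
  ridge [(68.2, 28), (68.0, 29), (68.6, 27), (68.7, 27), (68.1, 27)] toaster F (61.0, 210) B (61.0, 239) sides (61.0, 172) (61.1, 182)
```

Request:
{"name": "arm_command", "arguments": {"xyz": [[0,25,0],[0,40,0],[0,40,0],[0,40,0],[0,40,0],[0,40,0],[0,40,0],[0,40,0],[0,22,0],[0,0,0],[0,0,0]], "spin": [0,0,0,0,0,0,0,0,0,0,0]}}

```text
time: 22.4
tool_pos: [0.3701, 0.29, 0.4381]
tool_rot: [-3.136, -0.076, -0.113]
contact_force: [-0.2, -0.1, -0.6]
opening: 0.0004
grip_force: 0.0
```

Request:
{"name": "arm_command", "arguments": {"xyz": [[20,0,0],[25,0,0],[25,0,0],[25,0,0],[25,0,0],[0,0,0],[0,0,0]], "spin": [0,0,0,0,0,0,0]}}

```text
time: 23.1
tool_pos: [0.4905, 0.2886, 0.4387]
tool_rot: [-3.136, -0.077, -0.118]
contact_force: [-0.6, 0.6, -1.0]
opening: 0.0004
grip_force: 0.0
```

Run:
```python
from cell import *
from h import *
s=observe();print(s["tool_pos"],s["tool_rot"],tip(s))
r=read_camera("scene");cv2.imwrite("pics/s7.png",r["img"][:,:,::-1])
```

```text
[0.49051354 0.28858271 0.43865688] [-3.13560073 -0.07654285 -0.11759035] [0.50415575 0.28804505 0.26118124]
```

View pics/s7.png

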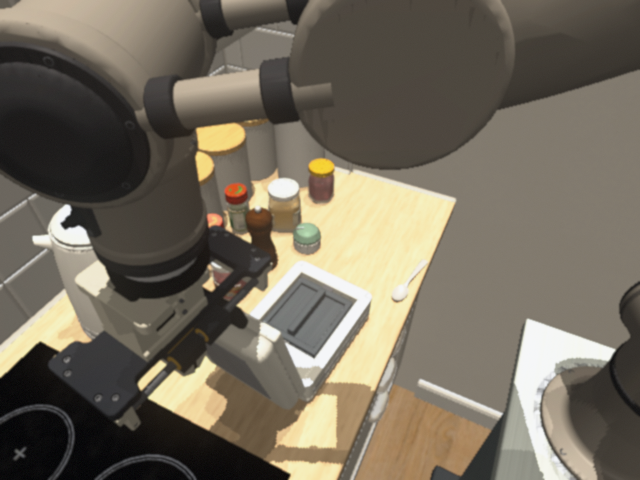

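The scene view shows the gripper behind the lid at (170,350), with the plate home in the well at (310,315). Now I push towards −y.

Request:
{"name": "arm_command", "arguments": {"xyz": [[0,-8,0],[0,-8,0],[0,-8,0],[0,-8,0],[0,-8,0],[0,0,0]], "spin": [0,0,0,0,0,0]}}

```text
time: 23.75
tool_pos: [0.4903, 0.2489, 0.4397]
tool_rot: [-3.134, -0.079, -0.117]
contact_force: [0.1, 0.3, 1.4]
opening: 0.0007
grip_force: 0.1
```

Request:
{"name": "arm_command", "arguments": {"xyz": [[0,-10,0],[0,-10,0],[0,-10,0],[0,-10,0],[0,-10,0],[0,0,0]], "spin": [0,0,0,0,0,0]}}

```text
time: 24.35
tool_pos: [0.4902, 0.2009, 0.4472]
tool_rot: [-3.125, -0.092, -0.116]
contact_force: [-7.0, 8.1, 34.6]
opening: 0.0002
grip_force: 15.0
```

Request:
{"name": "arm_command", "arguments": {"xyz": [[0,-10,0],[0,-10,0],[0,-10,0],[0,-10,0],[0,-10,0],[0,0,0]], "spin": [0,0,0,0,0,0]}}

```text
time: 24.95
tool_pos: [0.4903, 0.1487, 0.4388]
tool_rot: [-3.136, -0.077, -0.117]
contact_force: [-0.9, 0.1, -1.3]
opening: 0.0006
grip_force: 0.0
```

Run:
```python
from cell import *
from h import *
s=observe();print(tip(s),s["contact_force"])
r=read_camera("scene");cv2.imwrite("pics/s8.png",r["img"][:,:,::-1])
```

```text
[0.50400009 0.14819889 0.26133473] [-0.92371762  0.13299906 -1.28680509]
```

View pics/s8.png

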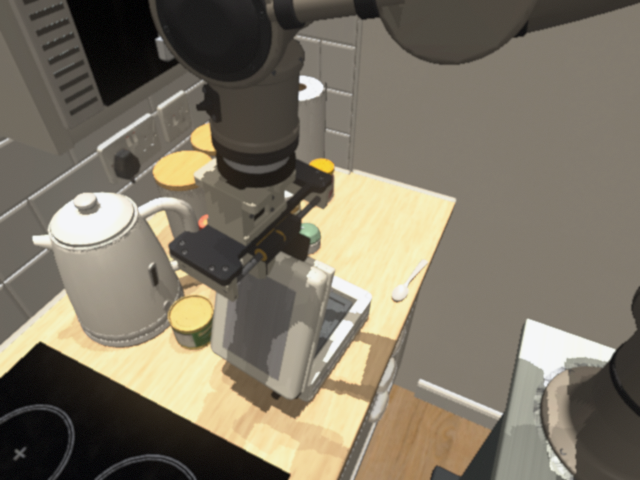

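The scene view shows the lid moved past upright, its top edge at (290,262), with the fingers by its end. Next I measure the lid's angle and which side the fingers are on.

```bash
cat > l.py <<'E'
from cell import *
from h import *
s=observe();print(tip(s).round(4),s["contact_force"].round(1),s["time"])
a=np.radians(83.5);ux=np.array([np.cos(a),np.sin(a)]);uy=np.array([-ux[1],ux[0]])
for n in("scene","top"):
    C=cloud(read_camera(n)); D=C[...,:2]-np.array([.5051,.1623]); h=-(D@ux)*1000; l=D@uy*1000; z=C[...,2]*1000-64
    for lo,hi in((-70,-35),(35,70)):
        m=(l>lo)&(l<hi)&(h>-100)&(h<250)&(z>12)&(z<250); b=(z[m]//15)*15
        print(n,lo,[(int(k)+7,*np.percentile(h[m][b==k],[5,50,95]).round().astype(int)) for k in np.unique(b) if (b==k).sum()>15])
E
python3 l.py
```

```text
[0.5041 0.1486 0.2613] [-0.4  0.1 -0.4] 25.0
scene -70 [(22, np.int64(-35), np.int64(-35), np.int64(-34)), (37, np.int64(-34), np.int64(-31), np.int64(-28)), (52, np.int64(-29), np.int64(-26), np.int64(-24)), (67, np.int64(-24), np.int64(-21), np.int64(-18)), (82, np.int64(-18), np.int64(-16), np.int64(-13)), (97, np.int64(-13), np.int64(-10), np.int64(-8)), (112, np.int64(-8), np.int64(-5), np.int64(-2)), (127, np.int64(-3), np.int64(-2), np.int64(1))]
scene 35 [(22, np.int64(-36), np.int64(-35), np.int64(-34)), (37, np.int64(-34), np.int64(-31), np.int64(-29)), (52, np.int64(-29), np.int64(-26), np.int64(-23)), (67, np.int64(-24), np.int64(-21), np.int64(-18)), (82, np.int64(-19), np.int64(-16), np.int64(-12)), (97, np.int64(-13), np.int64(-10), np.int64(-7)), (112, np.int64(-8), np.int64(-5), np.int64(-2)), (127, np.int64(-2), np.int64(1), np.int64(4)), (142, np.int64(3), np.int64(6), np.int64(9)), (157, np.int64(8), np.int64(11), np.int64(14)), (172, np.int64(14), np.int64(17), np.int64(20)), (187, np.int64(19), np.int64(22), np.int64(25)), (202, np.int64(26), np.int64(38), np.int64(64)), (217, np.int64(54), np.int64(59), np.int64(65)), (232, np.int64(60), np.int64(64), np.int64(70))]
top -70 [(202, np.int64(31), np.int64(49), np.int64(68)), (232, np.int64(63), np.int64(67), np.int64(72))]
top 35 [(202, np.int64(31), np.int64(48), np.int64(67))]
```

Lid at about 1.24 rad, fingers on its outer side near the end. I back off a little, drop, then follow the arc.

Request:
{"name": "arm_command", "arguments": {"xyz": [[1,10,0],[1,10,0],[0,0,-12],[0,0,-13],[0,0,0],[-1,-9.5,-1.7],[-1,-9.5,-1.7],[-1,-9.5,-1.8],[-1,-9.5,-1.8],[0,0,0]], "spin": [0,0,0,0,0,0,0,0,0,0]}}

```text
time: 26.1
tool_pos: [0.4883, 0.1304, 0.4074]
tool_rot: [-3.135, -0.078, -0.118]
contact_force: [-1.0, -0.8, 0.9]
opening: 0.0004
grip_force: 0.0
```

Request:
{"name": "arm_command", "arguments": {"xyz": [[-1,-8,-3.2],[-1,-8,-3.2],[-1,-8,-3.3],[-1,-8,-3.3],[-1,-7,-5],[-1,-7,-5],[-1,-7,-5],[-1,-7,-5]], "spin": [0,0,0,0,0,0,0,0]}}

```text
time: 26.9
tool_pos: [0.4802, 0.0712, 0.3739]
tool_rot: [-3.135, -0.078, -0.116]
contact_force: [1.0, 0.7, 2.1]
opening: 0.0006
grip_force: 0.9
```

Request:
{"name": "arm_command", "arguments": {"xyz": [[-0.7,-6,-6.2],[-0.7,-6,-6.2],[-0.7,-6,-6.3],[-0.7,-6,-6.3],[-0.5,-4.5,-7.2],[-0.5,-4.5,-7.2],[-0.5,-4.5,-7.3],[-0.5,-4.5,-7.3]], "spin": [0,0,0,0,0,0,0,0]}}

```text
time: 27.7
tool_pos: [0.4754, 0.0295, 0.3197]
tool_rot: [-3.135, -0.078, -0.116]
contact_force: [-1.1, 0.4, 1.6]
opening: 0.0004
grip_force: 0.5
```

```bash
python3 l.py
```

```text
[0.4893 0.0291 0.1422] [-1.1  0.4  1.6] 27.7
scene -70 [(22, np.int64(-9), np.int64(-6), np.int64(-3)), (37, np.int64(-6), np.int64(-1), np.int64(10)), (52, np.int64(10), np.int64(36), np.int64(64)), (67, np.int64(64), np.int64(81), np.int64(96))]
scene 35 [(7, np.int64(-9), np.int64(-2), np.int64(-1)), (22, np.int64(-9), np.int64(-6), np.int64(-3)), (37, np.int64(-6), np.int64(-1), np.int64(10)), (52, np.int64(10), np.int64(36), np.int64(64)), (67, np.int64(68), np.int64(96), np.int64(129)), (82, np.int64(126), np.int64(155), np.int64(186)), (142, np.int64(47), np.int64(128), np.int64(214)), (157, np.int64(48), np.int64(131), np.int64(213)), (172, np.int64(40), np.int64(124), np.int64(218)), (187, np.int64(41), np.int64(93), np.int64(221)), (232, np.int64(84), np.int64(100), np.int64(142)), (247, np.int64(85), np.int64(104), np.int64(138))]
top -70 [(37, np.int64(-2), np.int64(6), np.int64(20)), (52, np.int64(19), np.int64(48), np.int64(201)), (67, np.int64(77), np.int64(112), np.int64(213)), (82, np.int64(144), np.int64(173), np.int64(195))]
top 35 [(52, np.int64(198), np.int64(201), np.int64(203)), (67, np.int64(197), np.int64(199), np.int64(228)), (82, np.int64(167), np.int64(181), np.int64(195)), (157, np.int64(181), np.int64(188), np.int64(196)), (172, np.int64(204), np.int64(219), np.int64(228)), (187, np.int64(195), np.int64(213), np.int64(228))]
```

Working well: the lid is at about 0.25 rad. Keep going down until the force rises.

Request:
{"name": "arm_command", "arguments": {"xyz": [[-0.4,-3.5,-7.5],[-0.4,-3.5,-7.5],[-0.2,-2,-5.5],[0,-1,-5],[0,0,-4],[0,0,0]], "spin": [0,0,0,0,0,0]}}

```text
time: 28.4
tool_pos: [0.4743, 0.0199, 0.2902]
tool_rot: [-3.135, -0.077, -0.116]
contact_force: [-0.0, 0.6, 0.3]
opening: 0.0004
grip_force: 0.0
```

Request:
{"name": "arm_command", "arguments": {"xyz": [[0,0,-2],[0,0,-2],[0,0,0]], "spin": [0,0,0]}}

```text
time: 28.7
tool_pos: [0.4745, 0.0199, 0.2867]
tool_rot: [-3.135, -0.078, -0.116]
contact_force: [-0.6, 0.1, -0.0]
opening: 0.0004
grip_force: 0.0
```

Request:
{"name": "arm_command", "arguments": {"xyz": [[0,0,-1],[0,0,0],[0,0,0]], "spin": [0,0,0]}}

```text
time: 29.0
tool_pos: [0.4745, 0.0199, 0.2859]
tool_rot: [-3.135, -0.078, -0.116]
contact_force: [0.2, 0.2, -0.1]
opening: 0.0007
grip_force: 0.1
```

Request:
{"name": "arm_command", "arguments": {"xyz": [[0,0,-1],[0,0,0],[0,0,0]], "spin": [0,0,0]}}

```text
time: 29.3
tool_pos: [0.4745, 0.0198, 0.2848]
tool_rot: [-3.135, -0.078, -0.116]
contact_force: [0.3, 0.1, -0.8]
opening: 0.0003
grip_force: 0.1
```

Request:
{"name": "arm_command", "arguments": {"xyz": [[0,0,-1],[0,0,0],[0,0,0]], "spin": [0,0,0]}}

```text
time: 29.6
tool_pos: [0.4745, 0.0199, 0.2838]
tool_rot: [-3.135, -0.078, -0.116]
contact_force: [-0.6, -0.4, -0.2]
opening: 0.0003
grip_force: 0.1
```

Request:
{"name": "arm_command", "arguments": {"xyz": [[0,0,-1],[0,0,0],[0,0,0]], "spin": [0,0,0]}}

```text
time: 29.9
tool_pos: [0.4745, 0.0198, 0.2832]
tool_rot: [-3.135, -0.079, -0.116]
contact_force: [-1.7, 0.0, 5.4]
opening: 0.0003
grip_force: 2.5
```

```bash
python3 l.py
```

```text
[0.4885 0.0194 0.1057] [-1.7  0.   5.4] 29.9
scene -70 [(7, np.int64(-6), np.int64(2), np.int64(4)), (22, np.int64(-5), np.int64(1), np.int64(2)), (37, np.int64(3), np.int64(44), np.int64(94))]
scene 35 [(7, np.int64(-6), np.int64(2), np.int64(5)), (22, np.int64(-5), np.int64(1), np.int64(230)), (37, np.int64(5), np.int64(86), np.int64(189)), (112, np.int64(56), np.int64(137), np.int64(224)), (127, np.int64(57), np.int64(138), np.int64(222)), (142, np.int64(49), np.int64(105), np.int64(232)), (157, np.int64(56), np.int64(127), np.int64(156)), (202, np.int64(94), np.int64(110), np.int64(147)), (217, np.int64(115), np.int64(129), np.int64(153)), (232, np.int64(111), np.int64(125), np.int64(150)), (247, np.int64(110), np.int64(121), np.int64(143))]
top -70 [(22, np.int64(209), np.int64(221), np.int64(236)), (37, np.int64(18), np.int64(114), np.int64(202))]
top 35 [(37, np.int64(182), np.int64(195), np.int64(207)), (142, np.int64(208), np.int64(224), np.int64(237))]
```

Request:
{"name": "arm_command", "arguments": {"xyz": [[0,0,-1],[0,0,0],[0,0,0]], "spin": [0,0,0]}}

```text
time: 30.3
tool_pos: [0.4745, 0.0198, 0.2829]
tool_rot: [-3.135, -0.079, -0.116]
contact_force: [-4.0, -0.6, 13.3]
opening: 0.0007
grip_force: 6.7
```

Request:
{"name": "arm_command", "arguments": {"xyz": [[0,0,10],[0,0,25],[0,-30,25],[0,-40,0],[0,-40,0],[0,-40,0],[0,0,0]], "spin": [0,0,0,0,0,0,0]}}

```text
time: 31.0
tool_pos: [0.4746, -0.134, 0.342]
tool_rot: [-3.136, -0.079, -0.121]
contact_force: [0.3, 1.0, -0.1]
opening: 0.0006
grip_force: 0.0
```

Run:
```python
from cell import *
from h import *
s=observe();print(s["tool_pos"],s["contact_force"],s["time"])
a=np.radians(83.5);ux=np.array([np.cos(a),np.sin(a)]);uy=np.array([-ux[1],ux[0]])
for n in("scene","top"):
    r=read_camera(n); cv2.imwrite(f"pics/{n}9.png",r["img"][:,:,::-1])
    C=cloud(r); D=C[...,:2]-np.array([.5051,.1623]); h=-(D@ux)*1000; l=D@uy*1000; z=C[...,2]*1000
    m=(abs(l)<60)&(h>25)&(h<185)&(z>90)&(z<125); p=np.polyfit(h[m],z[m],1); print(n,m.sum(),"slope rad",p, "z at 100",np.polyval(p,100))
    m=(abs(l)<35)&(h>217)&(h<238)&(z>50)&(z<110);print("handle z",np.percentile(z[m],[10,50,90]) if m.sum()>5 else m.sum())
```

```text
[ 0.47460116 -0.13396588  0.34202722] [ 0.32880083  1.00676684 -0.06770418] 31.0
scene 6116 slope rad [1.21892741e-03 1.06183919e+02] z at 100 106.30581163070211
handle z [82.89941656 84.34612499 85.67385954]
top 4573 slope rad [-1.99328886e-04  1.05019035e+02] z at 100 104.99910225329444
handle z 2
```

The lid lies flat: its slope is about 0.001 rad and its top is at 106 mm, as it should be when shut. Handing in.

```bash
python3 -c "
from cell import *
print(hand_in())"
```

```text
the job is handed in; nothing more can be done
None
```

The job is handed in: the plate is home on both rests (level, its underside at rest height by camera) and let go of, the lid is shut (about 0.001 rad), it took about 31 s, and the bystanders were not re-measured at the end.

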